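Open the damp box and hold its lid up

TASK

Someone is about to take the pots out of the green damp box. Without turning the knob first, tug the lid up a little by its bar handle to learn whether the catch inside holds it; if it is caught, let the lid back down and free it with about a quarter turn of the black knob. Then raise the lid by the handle to about 45 degrees and finish still holding it there by the handle, leaving the mug, the stamp and the test tile where they stand.

Things in the scene. Friction and masses are not known exactly. Their poses are not given: they have to be found in the camera images.
- case: Green steel damp box, fixed to the table (does not move), 166 mm deep (its x), 252 mm wide (its y), open rim 110 mm above the table. Origin: centre of the underside on the table. Its x axis points away from the robot to the hinge side, y to the left, z up. The lid (8 mm thick, top face 118 mm above the table when shut, 5 mm overhang) is hinged along the far rim.
- lid (a joint): Lid angle in rad: 0 shut, grows as the front edge rises, stops at 1.25. The lid weighs about 0.7 kg with its fittings and falls shut when let go. When the catch holds, it rises only about 0.02 rad (3 mm at the handle) and then stops hard (tug with 10 to 25 N to be sure); when the catch is free it rises at once with about 6 N at the handle.
- lid_hinge (a point): Middle of the lid's hinge line: far rim of the case, 83 mm behind its centre (case x) and 110 mm above the table. The hinge line runs along the case's y axis. This point does not move.
- handle: Steel bar handle on the lid, left of its middle. Round bar 12 mm thick, 48 mm straight between bent legs, parallel to the case's y axis; it can turn between pads that pinch it from above. Origin: middle of the bar, 38 mm above the lid's top, 156 mm above the table when shut; then 125 mm in front of the hinge line and 46 mm above it. Axes as the case's when shut, turning with the lid.
- knob (a joint): Turn of the latch knob in rad, 0 at the start, positive anticlockwise from above, stops at +-1.75; needs about 0.04 N m and stays where left. The cam bar under the lid sits at an unknown angle to the round knob, so only a tug tells if it is caught. If caught, 1.3 to 1.6 rad either way frees it (let the lid down first). Turning a knob whose catch is free may catch it.
- knob_top (a point): Centre of the top of the latch knob, on its axis. Black ribbed plastic cylinder, 32 mm in diameter, standing 30 mm above the lid's top face (top 148 mm above the table when shut), 118 mm to the right of the handle's middle. Moves with the lid.
- mug: Cream cup, 64 mm wide with its handle 93 mm, 51 mm high, standing loose to the left of the box. Origin: centre of its underside. Leave alone.
- stamp: Wooden stamp, 25 mm across, 62 mm high, standing loose to the left of the box. Origin: centre of its underside. Leave alone.
- tile: Rust-red glazed test tile, 34x37 mm foot, 59 mm high, standing loose to the right of the box. Origin: centre of its underside. Leave alone.

How it is judged (in metres and radians):
On the way, in this order (a step that is already met when the one before it is completed fails the run):
1. the lid is tugged up off its seat (past 0.008 rad) by the handle, with the knob not yet turned (within 0.25 rad) (value of joint lid above 0.008 rad and contact force between the fingers and handle above 0.5 N and value of joint knob between -0.25 and 0.25 rad), for 0.1 s.
2. the lid is raised past 0.5 rad by the handle (value of joint lid above 0.5 rad and contact force between the fingers and handle above 0.5 N), for 0.2 s.
At the end, for the whole second after the job is handed in: The lid is held still at 0.61 to 0.96 rad (35 to 55 degrees) with the fingers on the handle; mug, stamp and tile stand within 20 mm of where they began (value of joint lid between 0.61 and 0.96 rad and velocity of joint lid between -0.05 and 0.05 rad/s and contact force between the fingers and handle above 0.5 N and distance of each of mug, stamp, tile from where it was at the start of the episode below 0.02 m and angle between each of mug, stamp, tile's own z axis and vertical below 0.2 rad); the arm keeps its last pose, push and grip.
It fails at once if the mug, the stamp or the test tile is displaced by more than 30 mm or knocked over (distance of any of mug, stamp, tile from where it was at the start of the episode above 0.03 m or angle between any of mug, stamp, tile's own z axis and vertical above 0.5 rad).
It also fails if it takes over 54 s, if anything falls off the work surface, if the arm or the gripper's body presses on something with over 40 N, if the wrist force passes 120 N, or if a joint passes its speed limit or range.

ROBOT

A 6-joint arm with a two-finger parallel gripper is mounted at the origin on a cart in front of the work surface, level with it; the furniture and walls round the work are solid. World frame = base frame: x ahead of the robot, y to its left, z up, the work surface at z = 0. Lengths are in mm, angles in rad, forces in N, time in s.
With the tool pointing down it reaches from about 350 to 875 mm from the base axis. Payload 4.2 kg.
Tool frame: the origin (TCP) lies between the finger pads; the fingertips stand 25 mm ahead of it and the grasp point (between the pads) lies 6 mm ahead of it; z points along the fingers, y is the line along which they close (so a half turn about z gives the same grasp; the last joint's range is limited). The gripper opens to 85 mm and grips with 20 to 120 N. Pads are 22 mm wide; open, the fingers measure 114 mm over their backs; the gripper's body (76 mm by 85 mm) begins 54 mm behind the grasp point. The pads swing forward as they close: fully open they stand 13 mm farther back than shut.
Start: joints at [-0.976, 0.385, 0.008, 0, -1.194, -0.259], TCP at [205.968, -590.065, 256.312] pointing down, gripper open.
Joint ranges: [-3.14, 3.14], [-1.21, 2.06], [-1.07, 1.41], [-3.16, 2.05], [-2.99, -0.16], [-3.1, 3.1]. Speed limits (rad/s): [2.79, 2.79, 3.14, 3.14, 3.14, 3.14].

INTERFACE

Orientations are given as a unit quaternion [x, y, z, w].
In Python, from bench import read_state, imaging, workorder, nets gives the robot as it stands.
- The arm moves only by the tool apply_moves, never from a script. Its argument "rows" is a list of rows, each an object with "hand": the opening, from -1 (shut) to 1 (fully open); "delta_pos": the shift along the tool's x, y, z in mm, a list of three; "yaw": the turn about the tool's z in rad. A call has 1 to 12 rows; each row is the pose to reach, as a shift and turn from the pose commanded when the call began, along the tool's axes at that moment; what a row does not reach only later rows make up. A row lasts 1/12 s, in which the tool goes at most 41.7 mm and 7.16 degrees, less where a joint would pass 70% of its speed; a pose out of reach is approached as far as the arm can. A call with a gripper value outside its range is refused whole. The fingers move at their own pace and stop on an object; the grip force is fixed at half the most. Time passes only in rows, so rows that repeat a pose let the fingers close. It gives the time, the measured TCP pose, the force, the opening and the grip force at its end, in the units of the state.
- read_state(): the state, without advancing time (a new reading comes with each control period).
- imaging.get_image(name): name is "side" or "top"; returns a dict with "pixels" (480x640x3 uint8, red, green, blue), "fx", "fy", "cx", "cy" (pixels), "xyz" and "rotation" of the camera in the world. Camera axes: x right, y down, z forward; pixel columns grow to the right and rows downward; lengths in mm; the calibration is good to about 2 mm. A picture is of the moment at which its call begins. There is no depth.
- workorder.job_done(): hands the job in; it is judged then, once.
Trained networks look in the newest picture that a camera, given by its name, has taken for a name from the list of things; names that differ only in an ending like _2 or _b are one class to them, and where a whole thing is asked for, a point or a joint stands for the part that bears it (a point fixed in the world has none). Each returns a list of dicts, best first, with "score" (0 to 1); they miss things now and then, are a little off and sometimes report something else, mostly with a low value. They report only what shows in the picture. A call takes as long as a camera call.
- nets.find_in(camera, query): "location" ([row, column] in pixels, amid what is visible of it).
- nets.pinpoint(camera, query): "location" ([row, column] in pixels: a listed point, or the origin of a listed thing).
The state is a dict: "clock": time; "joints": joint angles; "joint_vel": joint speeds; "joint_efforts": joint torques, N m; "position": TCP position; "ee_rot": TCP orientation; "contact_force": force on the tool from outside, world axes, zero at the start; "wrist_torque": the same for the moment, N m; "gripper_width": finger opening in mm; "grasp_force": force on a finger pad.
Only numpy, scipy, OpenCV 4.12 (cv2) and the standard library are available. Lean on these libraries where they do the work, as an engineer would, in place of code of your own. Each camera call takes 0.05 s, during which the arm holds its last target. There are 200 camera calls.

## Working session

There is one attempt and no reset: what is moved stays moved. The work goes in short steps, Python scripts to look and compute and a tool call to move; the robot and the scene stay as the last step left them, time stands still between calls to the robot, and variables do not carry over. Pictures are saved under pics/ and viewed, at most 10 in all, crops included, and the job is handed in when it is done.

Besides the shell and the picture viewer there is one more tool, called after "Call:" as name([rows], argument=value, ...), one row to a line, values as JSON. apply_moves: Moves the arm, as the interface text tells. Its arguments: {"type":"object","properties":{"rows":{"type":"array"}},"required":["rows"]}

```bash
mkdir -p pics; ls
cat > h.py <<'E'
import numpy as np, cv2
from bench import read_state, imaging, workorder, nets
from scipy.spatial.transform import Rotation as R
def cam(n):
    c=imaging.get_image(n); return c
def rot(c):
    r=np.array(c["rotation"],float)
    return r if r.shape==(3,3) else R.from_quat(r).as_matrix()
def ray(c,rc):
    d=np.array([(rc[1]-c["cx"])/c["fx"],(rc[0]-c["cy"])/c["fy"],1.]); return np.array(c["xyz"],float),rot(c)@d
def at_z(c,rc,z):
    o,d=ray(c,rc); return o+d*(z-o[2])/d[2]
def proj(c,p):
    q=rot(c).T@(np.array(p,float)-np.array(c["xyz"])); return [q[1]/q[2]*c["fy"]+c["cy"],q[0]/q[2]*c["fx"]+c["cx"]]
def tri(c1,a,c2,b):
    o1,d1=ray(c1,a);o2,d2=ray(c2,b)
    s=np.linalg.lstsq(np.c_[d1,-d2],o2-o1,rcond=None)[0]
    p,q=o1+s[0]*d1,o2+s[1]*d2
    return (p+q)/2,np.linalg.norm(p-q)
E
python3 - <<'E'
from h import *
np.set_printoptions(precision=1,suppress=True)
C={}
for n in("side","top"):
    c=C[n]=cam(n); cv2.imwrite(f"pics/{n}0.png",c["pixels"][:,:,::-1]); print(n,np.array(c["xyz"]),c["fx"],np.array(c["rotation"]))
Z=dict(handle=156,knob_top=148,lid_hinge=110,mug=0,stamp=0,tile=0,case=0)
for k,z in Z.items():
    L={}
    for n in C:
        r=nets.pinpoint(n,k)
        for x in r[:2]: print(k,n,round(x["score"],2),np.array(x["location"]),at_z(C[n],x["location"],z))
        if r: L[n]=r[0]["location"]
    if len(L)==2: print("  tri",*tri(C["side"],L["side"],C["top"],L["top"]))
s=read_state();print(s)
E
```

```text
pics
side [ 150.2 1245.3  589.2] 469.8938516076412 [-0.1  0.8 -0.6  0.1]
top [ 268.7  116.2 1276.6] 578.9611030842872 [ 0.7 -0.7  0.1 -0.1]
handle side 0.62 [287.8 331.6] [345.5 412.6 156. ]
handle side 0.57 [218.5 332.7] [440.8 -20.8 156. ]
handle top 0.81 [247.5 384.9] [441.2  -2.8 156. ]
  tri [462.9 -29.2 -73.2] 27.085959197773853
knob_top side 0.95 [211.4 340.1] [ 438.8 -115.9  148. ]
knob_top top 0.63 [250.2 446.5] [ 440.2 -124.4  148. ]
  tri [ 440.7 -125.   145. ] 0.07591874944859599
lid_hinge side 0.78 [229.5 298. ] [552. -34. 110.]
lid_hinge top 0.78 [191.3 408.4] [567.  -55.4 110. ]
  tri [564.3 -57.5 101.8] 9.63765721101493
mug side 0.72 [295.3 299.8] [489.5 173.3   0. ]
mug top 0.88 [235.3 300.3] [487.8 169.8   0. ]
mug top 0.37 [248.7 383.1] [462.4 -15.4   0. ]
  tri [489.3 170.1  -1.8] 2.374037643488793
stamp side 0.57 [291.2 332.2] [409.7 132.3   0. ]
stamp top 0.7 [267.4 316.2] [416.6 132.2   0. ]
  tri [413.3 131.6  -0.3] 6.652448493230087
case side 0.61 [265.1 321.6] [479.8 -30.4   0. ]
case side 0.16 [295.8 297.2] [495.5 177.5   0. ]
case top 0.78 [237.9 400.9] [487.8 -54.9   0. ]
  tri [488.3 -56.8 -12.1] 3.1621583610388804
{'clock': 0.8, 'joints': array([-1. ,  0.4,  0. , -0. , -1.2, -0.3]), 'joint_vel': array([ 0., -0., -0.,  0.,  0.,  0.]), 'joint_efforts': array([ -0. , -39.2,  18.9,   4.2,  -0. ,   0. ]), 'position': array([ 206. , -590.1,  256.3]), 'ee_rot': array([-0.2,  1. , -0. ,  0. ]), 'contact_force': array([ 0.2,  0.1, -0.1]), 'wrist_torque': array([ 0., -0.,  0.]), 'grasp_force': 0.0, 'gripper_width': 85.16833340021732}
```

```bash
python3 -c "
import cv2,numpy as np
t=cv2.imread('pics/top0.png')[140:340,240:520];s=cv2.imread('pics/side0.png')[150:350,200:480]
cv2.imwrite('pics/both.png',np.hstack([cv2.resize(t,(400,286)),cv2.resize(s,(400,286))]) if 0 else np.vstack([cv2.resize(t,(420,300)),cv2.resize(s,(420,300))]))"
```

```text
(no output)
```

View pics/top0.png

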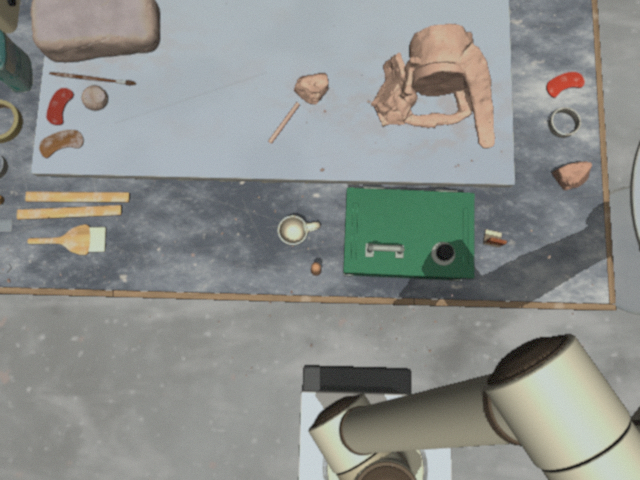

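View pics/both.png

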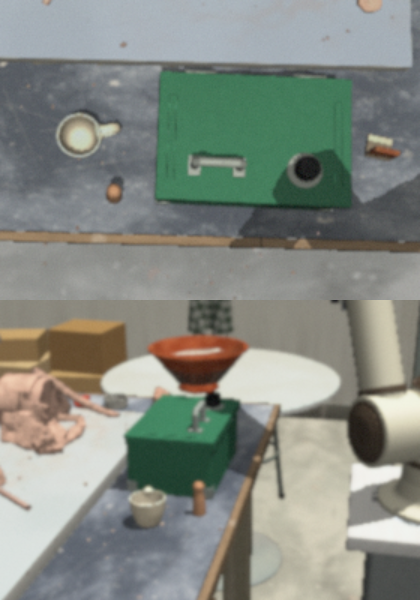

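The top view shows the box with the handle at about (247,385), the knob at (250,446), the mug at (230,292), the stamp at (267,316) and the tile at (238,496). The side view confirms the handle is upright on the left of the lid. Next I'll get the box yaw from its green outline.

Run:
```python
from h import *
np.set_printoptions(precision=2,suppress=True)
c=cam("top"); im=c["pixels"]; hsv=cv2.cvtColor(im,cv2.COLOR_RGB2HSV)
m=cv2.inRange(hsv,(60,100,20),(90,255,255)); m[:, :320]=0
m=cv2.morphologyEx(m,cv2.MORPH_CLOSE,np.ones((25,25)))
cn=max(cv2.findContours(m,0,2)[0],key=cv2.contourArea)
P=np.array([at_z(c,[p[0][1],p[0][0]],118)[:2] for p in cn],np.float32)
r=cv2.minAreaRect(P);print(r,cv2.boxPoints(r))
# bar: bright grey pixels
x=im[235:262,355:412].astype(int); g=(x.min(2)>125)
yy,xx=np.nonzero(g); print(len(yy))
pts=np.array([at_z(c,[a+235,b+355],156)[:2] for a,b in zip(yy,xx)],np.float32); print(cv2.minAreaRect(pts), pts.mean(0))
r=nets.pinpoint("top","tile"); print(r[:1]); r=nets.find_in("top","tile");print(r[:1], at_z(c,r[0]["location"],30) if r else 0)
print(R.from_quat(read_state()["ee_rot"]).as_matrix(), np.array(read_state()["joints"]))
cr=cv2.resize(im[215:290,335:515][:,:,::-1],(720,300),interpolation=cv2.INTER_CUBIC);cv2.imwrite("pics/crop1.png",cr)
```

```text
((478.3343200683594, -55.26808166503906), (258.58251953125, 179.63690185546875), 88.92620086669922) [[ 386.11 -182.85]
 [ 565.71 -186.22]
 [ 570.56   72.32]
 [ 390.95   75.68]]
199
((435.0563049316406, -0.22843551635742188), (72.1036605834961, 23.742328643798828), 89.59595489501953) [435.84  -0.31]
[{'location': [238.9, 493.3], 'score': 0.61}]
[{'location': [238.1, 493.4], 'score': 0.52}] [ 487.42 -251.43   30.  ]
[[-0.94 -0.33  0.  ]
 [-0.33  0.94  0.  ]
 [-0.    0.   -1.  ]] [-0.98  0.38  0.01 -0.   -1.19 -0.26]
```

View pics/crop1.png

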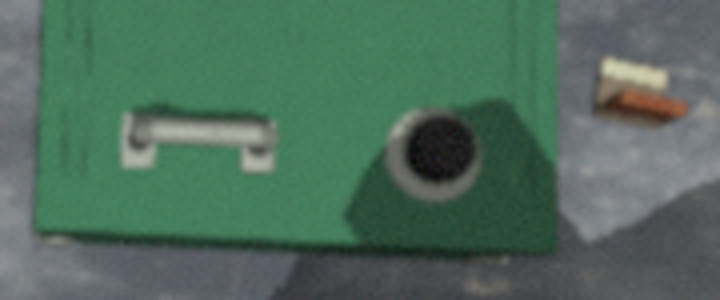

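```bash
cat >> h.py <<'E'
def go(x,y,z,psi=None):
    "delta in tool axes and tool yaw to reach world TCP x,y,z and closing direction psi (rad)"
    s=read_state(); M=R.from_quat(s["ee_rot"]).as_matrix()
    d=M.T@(np.array([x,y,z])-np.array(s["position"]))
    now=np.arctan2(M[1,1],M[0,1]); yaw=0 if psi is None else -((psi-now+np.pi)%(2*np.pi)-np.pi)
    print("t",round(s["clock"],2),"delta",d.round(1),"yaw",round(yaw,3),"F",np.round(s["contact_force"],1),"w",round(s["gripper_width"],1))
E
python3 -c "
from h import *
go(441,-4,230,np.pi-.019)"
```

```text
t 0.95 delta [-415.   475.9   26.3] yaw -1.216 F [-0.6 -0.7  0.5] w 85.4
```

Call:
apply_moves([
  {"hand": 1,"delta_pos": [-22,25,0],"yaw": -0.1},
  {"hand": 1,"delta_pos": [-46,52,0],"yaw": -0.2},
  {"hand": 1,"delta_pos": [-70,80,0],"yaw": -0.3},
  {"hand": 1,"delta_pos": [-95,109,0],"yaw": -0.4},
  {"hand": 1,"delta_pos": [-120,138,0],"yaw": -0.5},
  {"hand": 1,"delta_pos": [-145,167,0],"yaw": -0.6},
  {"hand": 1,"delta_pos": [-170,196,0],"yaw": -0.7},
  {"hand": 1,"delta_pos": [-195,225,0],"yaw": -0.8},
  {"hand": 1,"delta_pos": [-220,254,0],"yaw": -0.9},
  {"hand": 1,"delta_pos": [-245,283,0],"yaw": -1.0},
  {"hand": 1,"delta_pos": [-270,312,0],"yaw": -1.1},
  {"hand": 1,"delta_pos": [-295,340,0],"yaw": -1.216},
])

```text
clock: 1.95
position: [372.6, -170.0, 256.8]
ee_rot: [-0.702, 0.712, -0.001, 0.0]
contact_force: [1.6, -1.0, -0.3]
gripper_width: 86.1
grasp_force: 0.0
```

```bash
python3 -c "
from h import *
go(441,-4,230,np.pi-.019);print(read_state()['joints'])"
```

```text
t 1.95 delta [-167.   -66.1   26.9] yaw 0.005 F [ 1.6 -1.  -0.3] w 86.1
[-2.72815625e-02  5.77455224e-03 -4.77490285e-01  7.07677775e-05
 -1.08617908e+00  1.35506731e-02]
```

Call:
apply_moves([
  {"hand": 1,"delta_pos": [-30,-12,0],"yaw": 0},
  {"hand": 1,"delta_pos": [-60,-24,0],"yaw": 0},
  {"hand": 1,"delta_pos": [-90,-36,5],"yaw": 0},
  {"hand": 1,"delta_pos": [-120,-48,10],"yaw": 0},
  {"hand": 1,"delta_pos": [-145,-58,20],"yaw": 0},
  {"hand": 1,"delta_pos": [-166,-66,27],"yaw": 0},
  {"hand": 1,"delta_pos": [-166,-66,27],"yaw": 0},
  {"hand": 1,"delta_pos": [-166,-66,27],"yaw": 0},
])

```text
clock: 2.62
position: [441.7, -6.3, 229.0]
ee_rot: [-0.701, 0.713, 0.0, -0.001]
contact_force: [0.4, 0.1, 0.8]
gripper_width: 85.6
grasp_force: 0.0
```

Run:
```python
from h import *
go(441,-4,162,np.pi-.019)
cs=cam("side");ct=cam("top");a=cs["pixels"][150:300,260:440];b=ct["pixels"][180:330,330:510]
cv2.imwrite("pics/c2.png",np.hstack([cv2.resize(a,(400,333)),cv2.resize(b,(400,333))])[:,:,::-1])
p=read_state()["position"];print(p,proj(cs,p+[0,0,-6]),proj(ct,p+[0,0,-6]))
for z in [(441,-4,156)]: print(proj(cs,z),proj(ct,z))
for n in("side","top"):
  for r in nets.pinpoint(n,"handle")[:2]: print(n,r)
```

```text
t 2.62 delta [-2.3  0.7 67. ] yaw 0.002 F [0.4 0.1 0.8] w 85.6
[441.45443906  -7.39836659 229.53192364] [np.float64(197.31984079714903), np.float64(331.11954532501613)] [np.float64(241.91644335429734), np.float64(391.3286995608842)]
[np.float64(220.31418211462076), np.float64(331.337683785103)] [np.float64(247.5931360676184), np.float64(385.48921000840187)]
side {'location': [220.1, 333.4], 'score': 0.65}
```

View pics/c2.png

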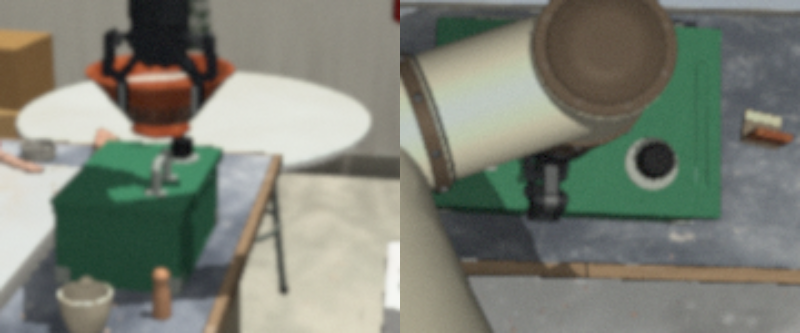

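The fingers straddle the handle in the side view: finger midpoint at crop column 158, handle at 160. I'll descend and close.

Call:
apply_moves([
  {"hand": 1,"delta_pos": [-2,1,15],"yaw": 0},
  {"hand": 1,"delta_pos": [-2,1,30],"yaw": 0},
  {"hand": 1,"delta_pos": [-2,1,45],"yaw": 0},
  {"hand": 1,"delta_pos": [-2,1,58],"yaw": 0},
  {"hand": 1,"delta_pos": [-2,1,66],"yaw": 0},
  {"hand": 1,"delta_pos": [-2,1,66],"yaw": 0},
  {"hand": 0,"delta_pos": [-2,1,66],"yaw": 0},
  {"hand": -0.3,"delta_pos": [-2,1,66],"yaw": 0},
  {"hand": -0.3,"delta_pos": [-2,1,66],"yaw": 0},
  {"hand": -0.3,"delta_pos": [-2,1,66],"yaw": 0},
])

```text
clock: 3.65
position: [441.1, -5.0, 164.1]
ee_rot: [-0.7, 0.714, -0.0, 0.001]
contact_force: [-0.3, -0.7, 0.1]
gripper_width: 38.5
grasp_force: 0.0
```

Run:
```python
from h import *
go(441,-4,162,np.pi-.019)
cs=cam("side");ct=cam("top");a=cs["pixels"][170:270,280:400];b=ct["pixels"][180:330,330:510]
cv2.imwrite("pics/c3.png",cv2.resize(a,(600,500),interpolation=2)[:,:,::-1])
```

```text
t 3.65 delta [-1.   0.1  2.1] yaw -0.0 F [-0.3 -0.7  0.1] w 38.5
```

View pics/c3.png

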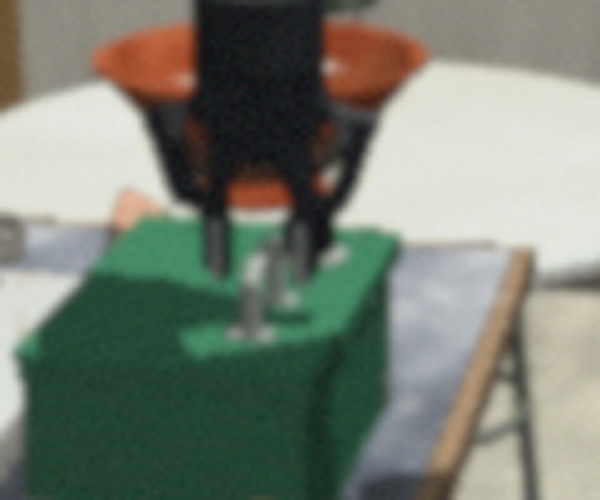

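The bar (columns 255–285) lies between the two fingers (about 218 and 305), so I can close.

Call:
apply_moves([
  {"hand": -0.55,"delta_pos": [0,0,2],"yaw": 0},
  {"hand": -0.7,"delta_pos": [0,0,2],"yaw": 0},
  {"hand": -0.8,"delta_pos": [0,0,2],"yaw": 0},
  {"hand": -1,"delta_pos": [0,0,2],"yaw": 0},
  {"hand": -1,"delta_pos": [0,0,2],"yaw": 0},
  {"hand": -1,"delta_pos": [0,0,2],"yaw": 0},
  {"hand": -1,"delta_pos": [0,0,2],"yaw": 0},
])

```text
clock: 4.33
position: [440.1, -5.2, 161.2]
ee_rot: [-0.7, 0.714, 0.0, -0.001]
contact_force: [-3.9, 1.3, 3.6]
gripper_width: 10.2
grasp_force: 58.5
```

Call:
apply_moves([
  {"hand": -1,"delta_pos": [0,0,-0.5],"yaw": 0},
  {"hand": -1,"delta_pos": [0,0,-1],"yaw": 0},
  {"hand": -1,"delta_pos": [0,0,-1.5],"yaw": 0},
  {"hand": -1,"delta_pos": [0,0,-2],"yaw": 0},
  {"hand": -1,"delta_pos": [0,0,-2.5],"yaw": 0},
  {"hand": -1,"delta_pos": [0,0,-3],"yaw": 0},
  {"hand": -1,"delta_pos": [0,0,-3],"yaw": 0},
])

```text
clock: 4.92
position: [441.0, -5.1, 164.1]
ee_rot: [-0.7, 0.714, -0.0, 0.0]
contact_force: [2.0, -0.5, -8.8]
gripper_width: 10.0
grasp_force: 58.3
```

Call:
apply_moves([
  {"hand": -1,"delta_pos": [0,0,-0.5],"yaw": 0},
  {"hand": -1,"delta_pos": [0,0,-1],"yaw": 0},
  {"hand": -1,"delta_pos": [0,0,-1.5],"yaw": 0},
  {"hand": -1,"delta_pos": [0,0,-1.5],"yaw": 0},
])

```text
clock: 5.25
position: [441.3, -5.2, 165.0]
ee_rot: [-0.7, 0.714, -0.0, 0.001]
contact_force: [6.0, -1.1, -16.3]
gripper_width: 9.9
grasp_force: 58.3
```

Call:
apply_moves([
  {"hand": -1,"delta_pos": [0,0,-0.5],"yaw": 0},
  {"hand": -1,"delta_pos": [0,0,-1],"yaw": 0},
  {"hand": -1,"delta_pos": [0,0,-1],"yaw": 0},
  {"hand": -1,"delta_pos": [0,0,-1],"yaw": 0},
])

```text
clock: 5.58
position: [441.5, -5.1, 165.5]
ee_rot: [-0.7, 0.714, -0.0, 0.001]
contact_force: [8.3, -2.5, -19.9]
gripper_width: 9.7
grasp_force: 58.3
```

The catch holds: 20 N, and the lid has stopped rising. I'll let it down and release.

Call:
apply_moves([
  {"hand": -1,"delta_pos": [0,0,1],"yaw": 0},
  {"hand": -1,"delta_pos": [0,0,2],"yaw": 0},
  {"hand": -1,"delta_pos": [0,0,3],"yaw": 0},
  {"hand": -1,"delta_pos": [0,0,4],"yaw": 0},
  {"hand": -1,"delta_pos": [0,0,5],"yaw": 0},
  {"hand": -1,"delta_pos": [0,0,5.5],"yaw": 0},
  {"hand": -1,"delta_pos": [0,0,5.5],"yaw": 0},
  {"hand": -0.3,"delta_pos": [0,0,5.5],"yaw": 0},
  {"hand": -0.2,"delta_pos": [0,0,5.5],"yaw": 0},
  {"hand": -0.2,"delta_pos": [0,0,5.5],"yaw": 0},
  {"hand": -0.2,"delta_pos": [0,0,5.5],"yaw": 0},
])

```text
clock: 6.5
position: [441.3, -5.0, 162.1]
ee_rot: [-0.7, 0.714, -0.001, 0.001]
contact_force: [0.0, -0.4, -0.6]
gripper_width: 34.2
grasp_force: 0.0
```

```bash
python3 -c "
from h import *
print(read_state()['position']);go(438.5,-122.5,185,np.pi-.019)"
```

```text
[441.32653766  -4.98431131 162.07142498]
t 6.5 delta [117.5   0.6 -23. ] yaw 0.0 F [ 0.  -0.4 -0.6] w 34.2
```

Call:
apply_moves([
  {"hand": 0,"delta_pos": [0,0,-20],"yaw": 0},
  {"hand": 0.3,"delta_pos": [0,0,-50],"yaw": 0},
  {"hand": 0.5,"delta_pos": [20,0,-50],"yaw": 0},
  {"hand": 0.5,"delta_pos": [50,0,-50],"yaw": 0},
  {"hand": 0.5,"delta_pos": [80,0,-50],"yaw": 0},
  {"hand": 0.5,"delta_pos": [105,0,-50],"yaw": 0},
  {"hand": 0.5,"delta_pos": [118,0,-50],"yaw": 0},
  {"hand": 0.5,"delta_pos": [118,0,-35],"yaw": 0},
  {"hand": 0.5,"delta_pos": [118,0,-20],"yaw": 0},
  {"hand": 0.5,"delta_pos": [118,0,-5],"yaw": 0},
  {"hand": 0.5,"delta_pos": [118,0,5],"yaw": 0},
  {"hand": 0.5,"delta_pos": [118,0,5],"yaw": 0},
])

```text
clock: 7.5
position: [437.2, -123.2, 154.7]
ee_rot: [-0.7, 0.714, 0.001, -0.001]
contact_force: [-0.0, 0.5, 0.3]
gripper_width: 64.0
grasp_force: 0.0
```

Run:
```python
from h import *
go(438.5,-123,147,np.pi-.019)
cs=cam("side");ct=cam("top");a=cs["pixels"][160:260,280:400];b=ct["pixels"][200:300,390:510]
cv2.imwrite("pics/c4.png",np.hstack([cv2.resize(a,(400,333),interpolation=2),cv2.resize(b,(400,333),interpolation=2)])[:,:,::-1])
for n in("side","top"):
  for r in nets.pinpoint(n,"knob_top")[:1]: print(n,r,at_z(cs if n=="side" else ct,r["location"],148))
```

```text
t 7.5 delta [-0.2 -1.3  7.7] yaw -0.001 F [-0.   0.5  0.3] w 64.0
side {'location': [211.0, 340.0], 'score': 0.62} [ 439.95078201 -119.87965395  148.        ]
top {'location': [250.2, 447.7], 'score': 0.79} [ 440.27282696 -126.75763532  148.        ]
```

View pics/c4.png

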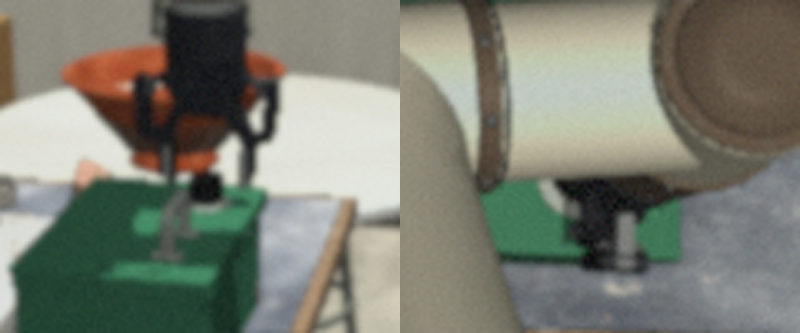

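The fingers stand either side of the knob (columns 167 and 247, knob at 205). I'll descend and close.

Call:
apply_moves([
  {"hand": 0.3,"delta_pos": [0.5,-1,3],"yaw": 0},
  {"hand": 0.2,"delta_pos": [0.5,-1,7],"yaw": 0},
  {"hand": 0,"delta_pos": [0.5,-1,7],"yaw": 0},
  {"hand": -0.1,"delta_pos": [0.5,-1,7],"yaw": 0},
  {"hand": -0.2,"delta_pos": [0.5,-1,7],"yaw": 0},
  {"hand": -0.4,"delta_pos": [0.5,-1,7],"yaw": 0},
  {"hand": -0.6,"delta_pos": [0.5,-1,7],"yaw": 0},
  {"hand": -0.6,"delta_pos": [0.5,-1,7],"yaw": 0},
  {"hand": -0.6,"delta_pos": [0.5,-1,7],"yaw": 0},
])

```text
clock: 8.45
position: [437.8, -123.7, 149.6]
ee_rot: [-0.7, 0.714, 0.001, -0.001]
contact_force: [-4.5, 1.5, 5.2]
gripper_width: 29.9
grasp_force: 59.0
```

Call:
apply_moves([
  {"hand": -0.6,"delta_pos": [0,0,0],"yaw": 0.1},
  {"hand": -0.6,"delta_pos": [0,0,0],"yaw": 0.22},
  {"hand": -0.6,"delta_pos": [0,0,0],"yaw": 0.34},
  {"hand": -0.6,"delta_pos": [0,0,0],"yaw": 0.46},
  {"hand": -0.6,"delta_pos": [0,0,0],"yaw": 0.58},
  {"hand": -0.6,"delta_pos": [0,0,0],"yaw": 0.7},
  {"hand": -0.6,"delta_pos": [0,0,0],"yaw": 0.82},
  {"hand": -0.6,"delta_pos": [0,0,0],"yaw": 0.94},
  {"hand": -0.6,"delta_pos": [0,0,0],"yaw": 1.06},
  {"hand": -0.6,"delta_pos": [0,0,0],"yaw": 1.18},
  {"hand": -0.6,"delta_pos": [0,0,0],"yaw": 1.3},
  {"hand": -0.6,"delta_pos": [0,0,0],"yaw": 1.4},
])

```text
clock: 9.45
position: [436.3, -122.4, 149.6]
ee_rot: [-0.073, 0.997, 0.001, -0.003]
contact_force: [-9.9, 10.4, 11.8]
gripper_width: 29.8
grasp_force: 59.7
```

```bash
python3 -c "
from h import *
print(read_state()['joints'].round(2),read_state()['wrist_torque']);go(438.5,-123,148,np.pi-.019-1.47)"
```

```text
[ 0.08  0.21 -0.54 -0.   -0.82 -1.51] [3.10908772 2.58443993 0.01168358]
t 9.45 delta [-2.1 -0.9  1.5] yaw 0.064 F [-9.9 10.4 11.8] w 29.8
```

Call:
apply_moves([
  {"hand": -0.6,"delta_pos": [0,0,0],"yaw": 0.06},
  {"hand": -0.6,"delta_pos": [0,0,0],"yaw": 0.06},
  {"hand": 0,"delta_pos": [0,0,0],"yaw": 0.06},
  {"hand": 0.4,"delta_pos": [0,0,0],"yaw": 0.06},
  {"hand": 0.4,"delta_pos": [0,0,0],"yaw": 0.06},
  {"hand": 0.4,"delta_pos": [0,0,0],"yaw": 0.06},
  {"hand": 0.4,"delta_pos": [0,0,-20],"yaw": 0.06},
  {"hand": 0.4,"delta_pos": [0,0,-40],"yaw": 0.06},
  {"hand": 0.2,"delta_pos": [0,0,-60],"yaw": 0.06},
  {"hand": 0,"delta_pos": [0,0,-60],"yaw": 0.06},
])

```text
clock: 10.28
position: [442.0, -124.0, 213.1]
ee_rot: [-0.046, 0.999, -0.001, 0.004]
contact_force: [1.2, 0.8, 0.1]
gripper_width: 43.2
grasp_force: 0.0
```

```bash
python3 -c "
from h import *
print(read_state()['position']);go(440.5,-5,210,np.pi-.019)"
```

```text
[ 441.97514792 -123.97399061  213.11877179]
t 10.28 delta [ -9.5 118.6   3. ] yaw -1.459 F [1.2 0.8 0.1] w 43.2
```

Call:
apply_moves([
  {"hand": 0.2,"delta_pos": [-1,10,0],"yaw": -0.12},
  {"hand": 0.2,"delta_pos": [-2,20,0],"yaw": -0.24},
  {"hand": 0.2,"delta_pos": [-3,30,0],"yaw": -0.36},
  {"hand": 0.2,"delta_pos": [-4,40,0],"yaw": -0.48},
  {"hand": 0.2,"delta_pos": [-5,50,0],"yaw": -0.6},
  {"hand": 0.2,"delta_pos": [-6,60,0],"yaw": -0.72},
  {"hand": 0.2,"delta_pos": [-6,70,0],"yaw": -0.84},
  {"hand": 0.2,"delta_pos": [-7,80,0],"yaw": -0.96},
  {"hand": 0.2,"delta_pos": [-8,90,0],"yaw": -1.08},
  {"hand": 0.2,"delta_pos": [-9,100,0],"yaw": -1.2},
  {"hand": 0.2,"delta_pos": [-9,110,0],"yaw": -1.32},
  {"hand": 0.2,"delta_pos": [-9.5,118.5,0],"yaw": -1.44},
])

```text
clock: 11.28
position: [437.8, -4.3, 208.7]
ee_rot: [-0.695, 0.719, 0.0, -0.0]
contact_force: [-0.2, 0.2, -0.4]
gripper_width: 51.0
grasp_force: 0.0
```

Call:
apply_moves([
  {"hand": 0.2,"delta_pos": [0,0,0],"yaw": -0.02},
  {"hand": 0.2,"delta_pos": [0,0,0],"yaw": -0.02},
  {"hand": 0.2,"delta_pos": [0,0,0],"yaw": -0.02},
])

```text
clock: 11.53
position: [437.9, -5.1, 209.0]
ee_rot: [-0.699, 0.715, 0.0, -0.0]
contact_force: [0.7, 0.8, -0.8]
gripper_width: 51.4
grasp_force: 0.0
```

```bash
python3 -c "
from h import *
print(read_state()['position']);go(440.5,-5,162,np.pi-.019)"
```

```text
[437.89994189  -5.05060011 209.00672962]
t 11.53 delta [-0.1 -2.6 47. ] yaw -0.003 F [ 0.7  0.8 -0.8] w 51.4
```

Call:
apply_moves([
  {"hand": 0.2,"delta_pos": [0,-2,10],"yaw": 0},
  {"hand": 0.2,"delta_pos": [0,-2.5,25],"yaw": 0},
  {"hand": 0.2,"delta_pos": [0,-2.5,38],"yaw": 0},
  {"hand": 0.2,"delta_pos": [0,-2.5,47],"yaw": 0},
  {"hand": 0.2,"delta_pos": [0,-2.5,47],"yaw": 0},
  {"hand": -0.2,"delta_pos": [0,-2.5,47],"yaw": 0},
  {"hand": -0.5,"delta_pos": [0,-2.5,47],"yaw": 0},
  {"hand": -0.8,"delta_pos": [0,-2.5,47],"yaw": 0},
  {"hand": -1,"delta_pos": [0,-2.5,47],"yaw": 0},
  {"hand": -1,"delta_pos": [0,-2.5,47],"yaw": 0},
  {"hand": -1,"delta_pos": [0,-2.5,47],"yaw": 0},
  {"hand": -1,"delta_pos": [0,-2.5,47],"yaw": 0},
])

```text
clock: 12.53
position: [440.0, -4.7, 163.1]
ee_rot: [-0.7, 0.714, 0.0, -0.0]
contact_force: [-3.5, 1.4, 5.6]
gripper_width: 9.9
grasp_force: 58.6
```

Call:
apply_moves([
  {"hand": -1,"delta_pos": [0,-0.5,-1],"yaw": 0},
  {"hand": -1,"delta_pos": [0,-0.8,-2],"yaw": 0},
  {"hand": -1,"delta_pos": [0,-1.2,-3],"yaw": 0},
  {"hand": -1,"delta_pos": [0,-1.6,-4],"yaw": 0},
  {"hand": -1,"delta_pos": [0,-2,-5],"yaw": 0},
  {"hand": -1,"delta_pos": [0,-2.5,-6.2],"yaw": 0},
  {"hand": -1,"delta_pos": [0,-2.5,-6.2],"yaw": 0},
])

```text
clock: 13.12
position: [441.9, -4.8, 168.0]
ee_rot: [-0.7, 0.714, 0.001, -0.001]
contact_force: [-3.3, 4.8, -6.5]
gripper_width: 9.9
grasp_force: 58.4
```

Run:
```python
import numpy as np
f=lambda t:np.array([-125*np.cos(t)+46*np.sin(t),125*np.sin(t)+46*np.cos(t)])
for t in np.arange(.05,.83,.035): print(round(t,3),(f(t)-f(.05)).round(1))
```

```text
0.05 [0. 0.]
0.085 [1.9 4.3]
0.12 [4.  8.4]
0.155 [ 6.1 12.6]
0.19 [ 8.5 16.6]
0.225 [11.  20.5]
0.26 [13.6 24.4]
0.295 [16.3 28.2]
0.33 [19.2 31.8]
0.365 [22.2 35.4]
0.4 [25.3 38.9]
0.435 [28.6 42.2]
0.47 [31.9 45.4]
0.505 [35.4 48.5]
0.54 [39.  51.5]
0.575 [42.7 54.4]
0.61 [46.4 57.1]
0.645 [50.3 59.7]
0.68 [54.3 62.2]
0.715 [58.3 64.5]
0.75 [62.4 66.7]
0.785 [66.6 68.7]
0.82 [70.9 70.6]
```

The lid rises with about 6 N, so the catch is free. Next I'll follow the arc up.

Call:
apply_moves([
  {"hand": -1,"delta_pos": [0,-0.9,-2.1],"yaw": 0},
  {"hand": -1,"delta_pos": [0,-1.9,-4.3],"yaw": 0},
  {"hand": -1,"delta_pos": [0,-4,-8.4],"yaw": 0},
  {"hand": -1,"delta_pos": [0,-6.1,-12.6],"yaw": 0},
  {"hand": -1,"delta_pos": [0,-8.5,-16.6],"yaw": 0},
  {"hand": -1,"delta_pos": [0,-11,-20.5],"yaw": 0},
  {"hand": -1,"delta_pos": [0,-13.6,-24.4],"yaw": 0},
  {"hand": -1,"delta_pos": [0,-16.3,-28.2],"yaw": 0},
  {"hand": -1,"delta_pos": [0,-19.2,-31.8],"yaw": 0},
  {"hand": -1,"delta_pos": [0,-22.2,-35.4],"yaw": 0},
  {"hand": -1,"delta_pos": [0,-25.3,-38.9],"yaw": 0},
  {"hand": -1,"delta_pos": [0,-25.3,-38.9],"yaw": 0},
])

```text
clock: 14.12
position: [465.6, -5.3, 207.5]
ee_rot: [-0.7, 0.714, 0.003, -0.003]
contact_force: [-11.5, 7.3, 2.1]
gripper_width: 10.1
grasp_force: 58.7
```

Call:
apply_moves([
  {"hand": -1,"delta_pos": [0,-2.8,-3.6],"yaw": 0},
  {"hand": -1,"delta_pos": [0,-6,-6.8],"yaw": 0},
  {"hand": -1,"delta_pos": [0,-9.5,-10],"yaw": 0},
  {"hand": -1,"delta_pos": [0,-13,-13],"yaw": 0},
  {"hand": -1,"delta_pos": [0,-16.8,-15.9],"yaw": 0},
  {"hand": -1,"delta_pos": [0,-20.5,-18.7],"yaw": 0},
  {"hand": -1,"delta_pos": [0,-24.5,-21.3],"yaw": 0},
  {"hand": -1,"delta_pos": [0,-28.5,-23.8],"yaw": 0},
  {"hand": -1,"delta_pos": [0,-32.5,-26.1],"yaw": 0},
  {"hand": -1,"delta_pos": [0,-36.5,-28.3],"yaw": 0},
  {"hand": -1,"delta_pos": [0,-40.5,-30.2],"yaw": 0},
  {"hand": -1,"delta_pos": [0,-40.5,-30.2],"yaw": 0},
])

```text
clock: 15.12
position: [507.4, -6.1, 241.1]
ee_rot: [-0.701, 0.713, 0.001, -0.001]
contact_force: [-13.9, 5.4, 14.1]
gripper_width: 9.6
grasp_force: 59.0
```

Call:
apply_moves([
  {"hand": -1,"delta_pos": [0,0,0],"yaw": 0},
  {"hand": -1,"delta_pos": [0,0,0],"yaw": 0},
  {"hand": -1,"delta_pos": [0,0,0],"yaw": 0},
  {"hand": -1,"delta_pos": [0,0,0],"yaw": 0},
  {"hand": -1,"delta_pos": [0,0,0],"yaw": 0},
  {"hand": -1,"delta_pos": [0,0,0],"yaw": 0},
])

```text
clock: 15.62
position: [507.0, -6.1, 240.9]
ee_rot: [-0.701, 0.713, 0.001, -0.001]
contact_force: [-13.5, 6.0, 14.7]
gripper_width: 10.3
grasp_force: 58.9
```

Run:
```python
from h import *
cs=cam("side");ct=cam("top");a=cs["pixels"][130:330,240:440];b=ct["pixels"][180:330,270:520]
cv2.imwrite("pics/c5.png",np.hstack([cv2.resize(a,(400,400),interpolation=2),cv2.resize(b,(400,400),interpolation=2)])[:,:,::-1])
for n,c in(("side",cs),("top",ct)):
  for k in("mug","stamp","tile"):
    for r in nets.pinpoint(n,k)[:1]: print(n,k,round(r["score"],2),at_z(c,r["location"],0).round(1))
```

```text
side mug 0.59 [495.1 171.5   0. ]
side stamp 0.55 [415.4 119.5   0. ]
side tile 0.25 [ 668.6 -364.3    0. ]
top tile 0.79 [ 499. -252.    0.]
```

View pics/c5.png

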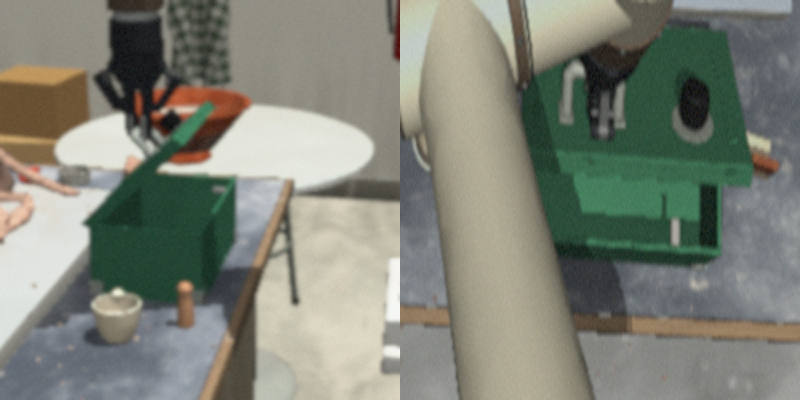

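The side view shows the lid at about 45° with the fingers on the handle. The mug (crop 115,318), stamp (185,303) and tile are all still standing. The geometry gives 0.78 rad, and the lid is steady.

```bash
python3 -c "
from h import *
s=read_state();print(s['position'],s['grasp_force'],s['joint_vel'].round(3))
print(workorder.job_done())"
```

```text
[507.02291869  -6.12898184 240.95618439] 58.89830231666565 [ 0.    -0.     0.002 -0.002  0.001 -0.   ]
the job is handed in; nothing more can be done
None
```

The tug showed the lid was caught (about 20 N), so I let it down and freed it with about 1.45 rad clockwise on the knob; I handed in holding it by the handle at about 0.78 rad (45°), with the mug, stamp and tile still standing in the last pictures.

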